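# Set the sprung tweezers to the gap gauge and hold them there

### The job

On the dental bench, pick up the gap gauge with the narrow tab (its two engraved lines are the closer pair) and slide it down into the slot of the tweezers stand until it is fully home, then let go of it. Then squeeze the two blades of the stand's sprung tweezers with the gripper until each tip points at its own line on the gauge, so the tip gap equals the distance between the lines, and hold that gap steady: finish while still holding the squeeze, do not let go. Leave the other gauge, the plaster model, the bowl and the bottle where they are.

Things in the scene. Friction and masses are not known exactly. Their poses are not given: they have to be found in the camera images.
- stand: Fixed stand on the bench. Origin under its 230 x 90 mm base (x -110 to 120, 10 thick), z up; x runs along the tweezers from clamp to tips, y across. Clamp at x -102 to -62, 87 high. Two steel blades on edge (62 to 78 high, 3 thick) pivot at x -70, y +/-5, point to +x, sprung open; free space below them. Slotted grey block at x 76 to 110, 84 wide, top at z 45. Tips point roughly at the robot.
- slot_floor (a point): Centre of the floor of the gauge slot, at (93, 0, 20) mm in the stand frame. The slot is a blind upright pocket, 16 mm along the stand's x, 62 mm along its y, 25 mm deep, mouth 25 mm above this point with 2 mm chamfers. Site axes are the stand's.
- leaf_left: Tweezers blade on the stand's +y side, straight, 150 mm. Origin on its upright pivot at mid-height, x along it to the tip. A spring, about 6 N m/rad, holds it open at 0.134 rad outward from the stand's x (about 5 N at the grip point at the marked gap). The blades are independent, each follows the finger that pushes it: an off-centre squeeze puts the tips off-centre.
- leaf_right: The same blade mirrored, on the stand's -y side.
- tip_left (a point): Point of the left blade, 150 mm from its pivot, 73 mm above the bench, mid-thickness. Tips are 50 mm apart when open; open tips end about 7 mm short of the seated gauge's face.
- tip_right (a point): Point of the right blade, likewise.
- grip_left (a point): Ribbed place to squeeze on the left blade, 90 mm from its pivot, mid-height (70 mm above the bench), mid-thickness. The two grip points are 34 mm apart when open (37 over the outsides) and about 21 mm (24 over the outsides) when the tip gap is 28 mm.
- grip_right (a point): Ribbed place to squeeze on the right blade, likewise.
- gauge: The gauge to use: loose upright aluminium plate, about 120 g, 14 thick (x), 60 wide (y), 52 mm high to its shoulders; middle tab above 22 wide, 14 thick, top at 82. Origin under its centre. Lowest 4 mm step in, to 10 x 56 at the foot. Black lines at y = +/-14 (28 apart) cross the shoulders and run 24 down both faces. Either way round is right. Seated, its shoulders are 72 above the bench.
- gauge_mark_a (a point): Middle of one line on the gauge's shoulder, at (0, 14, 52) mm in the gauge frame.
- gauge_mark_b (a point): Middle of the other line, at (0, -14, 52) mm in the gauge frame.
- other_gauge: A gauge not to be used: same plate, but tab 36 mm wide and lines 42 mm apart. Origin centre of the underside. Leave alone.
- model: Small white plaster tooth-arch model, 70 mm across, 27 mm high. Origin under its centre. Leave alone.
- bowl: Steel mixing bowl, 72 mm across, 35 mm high. Origin under its centre. Leave alone.
- bottle: White plastic bottle, 48 mm across, 120 mm high. Origin under its centre. Leave alone.

How it is judged (in metres and radians):
On the way, in this order (a step that is already met when the one before it is completed fails the run):
1. the gauge with the closer lines is fully home in the stand's slot and let go (horizontal distance between gauge and slot_floor below 0.004 m and z of gauge in the frame of slot_floor between -0.003 and 0.004 m and angle between gauge's own z axis and vertical below 0.08 rad and angle between the x axis of gauge and the x axis of stand, either way round below 0.12 rad and contact force between the fingers and gauge below 0.1 N), for 0.3 s.
2. the fingers squeeze both blades so that each tip is at its line (horizontal distance between gauge and slot_floor below 0.004 m and z of gauge in the frame of slot_floor between -0.003 and 0.004 m and angle between gauge's own z axis and vertical below 0.08 rad and angle between the x axis of gauge and the x axis of stand, either way round below 0.12 rad and ((y of tip_left in the frame of gauge between 0.011 and 0.017 m and y of tip_right in the frame of gauge between -0.017 and -0.011 m) or (y of tip_left in the frame of gauge between -0.017 and -0.011 m and y of tip_right in the frame of gauge between 0.011 and 0.017 m)) and distance between tip_left and tip_right between 0.026 and 0.03 m and contact force between the fingers and leaf_left above 0.5 N and angular speed of each of leaf_left, leaf_right below 0.05 rad/s and contact force between the fingers and leaf_right above 0.5 N), for 0.3 s.
At the end, for the whole second after the job is handed in: The gauge is fully home in the slot (within 4 mm, upright) and not held; the fingers press on both blades (over 0.5 N each), each tip is within 3 mm of its own line (across the stand) and the tip gap is 28 mm within 2 mm, the blades still (under 0.05 rad/s), through the last second (all of step 2 and contact force between the fingers and gauge below 0.1 N); the arm keeps its last pose, push and grip.
It fails at once if the gauge with the wide tab is moved more than 20 mm or tipped (distance of other_gauge from where it was at the start of the episode above 0.02 m or angle between other_gauge's own z axis and vertical above 0.4 rad).
It fails at once if the plaster model is moved more than 20 mm or tipped (distance of model from where it was at the start of the episode above 0.02 m or angle between model's own z axis and vertical above 0.4 rad).
It fails at once if the metal bowl is moved more than 20 mm or tipped (distance of bowl from where it was at the start of the episode above 0.02 m or angle between bowl's own z axis and vertical above 0.4 rad).
It fails at once if the bottle is moved more than 20 mm or tipped (distance of bottle from where it was at the start of the episode above 0.02 m or angle between bottle's own z axis and vertical above 0.4 rad).
It also fails if it takes over 61 s, if anything falls off the work surface, if the arm or the gripper's body presses on something with over 40 N, if the wrist force passes 120 N, or if a joint passes its speed limit or range.

### The arm

A 6-joint arm with a two-finger parallel gripper is mounted at the origin on the work surface. World frame = base frame: x ahead of the robot, y to its left, z up, the work surface at z = 0. Lengths are in m, angles in degrees, forces in N, time in s.
With the tool pointing down it reaches from about 0.35 to 0.875 m from the base axis. Payload 4.2 kg.
Tool frame: the origin (TCP) lies at the very end of the fingers, on their centre line; the grasp point (between the pads) lies pinch_z behind it (pinch_z is the distance from the TCP to the grasp point, in m); z points along the fingers, y is the direction in which the jaws open and shut (so a half turn about z gives the same grasp; the last joint's range is limited). The gripper opens to 87 mm and grips with 3 to 60 N. Pads are 19 mm wide; open, the fingers measure 117 mm over their backs; the gripper's body (75 mm by 190 mm) begins 51 mm behind the grasp point.
Start: joints at [91.421, 22.042, 0.453, 0, -68.411, -14.817], TCP at [0.145, 0.608, 0.223] pointing down, gripper open.
Joint ranges: [-179.83, 179.83], [-69.29, 118.12], [-61.27, 80.66], [-181.25, 117.63], [-171.15, -9.14], [-177.46, 177.46]. Speed limits (degrees/s): [159.86, 159.86, 180, 180, 180, 180].

### API

Orientations are given as [roll, pitch, yaw] about the fixed x, y, z axes, in that order (R = Rz(yaw) Ry(pitch) Rx(roll)).
In Python, from workcell import observe, camera, camera_model, close_job, silhouettes, landmark_of, pinch_z gives the robot as it stands.
- The arm moves only by the tool move_arm, never from a script. Its argument "increments" is a list of rows, each a list of 6 numbers: the shift along the tool's x, y, z in mm, then the turn, a rotation vector about the tool's x, y, z in rad. A call has exactly 5 rows; each row is the pose to reach, as a shift and turn from the pose commanded when the call began, along the tool's axes at that moment; what a row does not reach only later rows make up. A row lasts 1/8 s, in which the tool goes at most 62.5 mm and 10.7 degrees, less where a joint would pass 70% of its speed; a pose out of reach is approached as far as the arm can. A call with a gripper value outside its range is refused whole. "fingers" is the finger opening in mm, from 0 to 87, set as the call begins (left out, the last holds). The fingers move at their own pace and stop on an object; the grip force is fixed at half the most. Time passes only in rows, so rows that repeat a pose let the fingers close, or fill a call up. It gives the time, the measured TCP pose, the force and the opening at its end, in the units of the state.
- observe(): the state, without advancing time (a new reading comes with each control period).
- camera(name): name is "scene" or "top"; returns (picture, depth): 480x640x3 uint8, blue, green, red; 480x640 float32, m along the optical axis (not along the pixel's ray), 0 where there is no reading.
- camera_model(name): a dict with "fx", "fy", "cx", "cy" (pixels), "world_from_camera" (4x4, takes a point from camera to world coordinates). Camera axes: x right, y down, z forward; pixel columns grow to the right and rows downward; lengths in m; the calibration is good to about 2 mm. A picture is of the moment at which its call begins. camera_model takes no time and is no camera call.
- close_job(): hands the job in, once; it reports no verdict.
Trained networks look in the newest picture that a camera, given by its name, has taken for a name from the list of things; names that differ only in an ending like _2 or _b are one class to them, and where a whole thing is asked for, a point or a joint stands for the part that bears it (a point fixed in the world has none). Each returns a list of dicts, best first, with "p" (0 to 1); they miss things now and then, are a little off and sometimes report something else, mostly with a low value. They report only what shows in the picture. A call takes as long as a camera call.
- silhouettes(camera, target): "region" (480x640 bool, what is visible of it) and "rect" ([left, top, right, bottom] as shares, 0 to 1, of the picture: columns of its width, rows of its height, round what is visible of it).
- landmark_of(camera, target): "position" ([column, row] as shares, 0 to 1, of the picture: columns of its width, rows of its height: a listed point, or the origin of a listed thing).
The state is a dict: "time_s": time; "joint_pos": joint angles; "qd": joint speeds; "tau": joint torques, N m; "tcp_pos": TCP position; "orientation": TCP orientation; "wrist_force": force on the tool from outside, world axes, zero at the start; "ft_torque": the same for the moment, N m; "finger_gap": opening from 0.0 (shut) to 1.0 (fully open).
Only numpy, scipy, OpenCV 4.12 (cv2) and the standard library are available. Lean on these libraries where they do the work, as an engineer would, in place of code of your own. Each camera call takes 0.05 s, during which the arm holds its last target. There are 200 camera calls.

## Working session

There is one attempt and no reset: what is moved stays moved. The work goes in short steps, Python scripts to look and compute and a tool call to move; the robot and the scene stay as the last step left them, time stands still between calls to the robot, and variables do not carry over. Pictures are saved under pics/ and viewed, about 8 in all and at most 12, crops included, and the job is handed in when it is done.

Besides the shell and the picture viewer there is one more tool, called after "Request:" as name(argument=value, ...) on one line, values as JSON. move_arm: Moves the arm, as the interface text tells. Its arguments: {"type":"object","properties":{"increments":{"type":"array"},"fingers":{"type":"number"}},"required":["increments"]}

```bash
mkdir -p pics; ls
cat > h.py <<'E'
import numpy as np, cv2
from workcell import *
M={}
def model(c):
    if c not in M: M[c]=camera_model(c)
    return M[c]
def world(c,u,v,d):
    m=model(c); u=np.asarray(u,float);v=np.asarray(v,float);d=np.asarray(d,float)
    p=np.stack([(u-m['cx'])/m['fx']*d,(v-m['cy'])/m['fy']*d,d],-1)
    T=np.array(m['world_from_camera']); return p@T[:3,:3].T+T[:3,3]
def ray_z(c,u,v,z):
    T=np.array(model(c)['world_from_camera']); a=T[:3,3]; b=world(c,u,v,1.0)
    return a+(b-a)*(z-a[2])/(b[2]-a[2])
def pix(c,P):
    m=model(c);T=np.linalg.inv(np.array(m['world_from_camera'])); p=T[:3,:3]@np.asarray(P)+T[:3,3]
    return np.array([m['fx']*p[0]/p[2]+m['cx'],m['fy']*p[1]/p[2]+m['cy']])
E
python3 - <<'E'
from h import *
print(observe(), pinch_z)
ims=[]
for c in ['scene','top']:
    im,d=camera(c); cv2.imwrite(f'pics/{c}0.png',im); np.save(f'{c}0.npy',d)
    print(c,np.round(np.array(model(c)['world_from_camera']),3).tolist(),model(c)['fx'],model(c)['cx'])
    for t in ['gauge','other_gauge','stand','slot_floor','tip_left','tip_right','grip_left','grip_right','gauge_mark_a','leaf_left','leaf_right','bottle','bowl','model']:
        r=landmark_of(c,t)
        print(c,t,[(round(x['p'],2),np.round(np.array(x['position'])*[640,480],1).tolist()) for x in r[:3]])
E
```

```text
pics
{'time_s': 0.0, 'joint_pos': array([ 9.14207520e+01,  2.20911483e+01,  3.79294960e-01, -3.00307864e-02,
       -6.84125169e+01, -1.48158360e+01]), 'qd': array([ 0.03718197,  0.10437658,  0.03677003, -0.07270564,  0.00974355,
        0.01658299]), 'tau': array([ 2.26370908e-04, -3.90666819e+01,  1.87400758e+01,  4.21968967e+00,
        1.09461675e-02, -1.96776773e-04]), 'tcp_pos': array([0.14463503, 0.60740072, 0.22144954]), 'orientation': array([ 1.79872628e+02, -4.83106598e-03, -1.34061579e+01]), 'wrist_force': array([ 0.48668911, -0.46374235, -0.27679725]), 'ft_torque': array([0.00304109, 0.01200575, 0.07062137]), 'finger_gap': 1.0039485243439061} 0.0187
scene [[0.361, 0.646, -0.673, 1.239], [0.933, -0.237, 0.272, -0.263], [0.017, -0.725, -0.688, 0.754], [0.0, 0.0, 0.0, 1.0]] 472.9905121059391 315.7555923870009
scene gauge [(0.97, [165.9, 320.1]), (0.68, [467.7, 249.1]), (0.45, [359.3, 219.1])]
scene other_gauge [(0.93, [238.5, 264.7])]
scene stand [(0.66, [372.5, 265.9]), (0.26, [168.6, 321.9])]
scene slot_floor [(0.63, [371.4, 235.0]), (0.61, [344.0, 239.2])]
scene tip_left 
[... 422 characters left out ...]
.0, 355.7])]
top [[-0.001, -0.998, 0.069, 0.499], [-1.0, 0.0, -0.005, 0.022], [0.005, -0.069, -0.998, 1.045], [0.0, 0.0, 0.0, 1.0]] 473.5663205250379 322.2980696882728
top gauge [(0.66, [266.2, 180.4]), (0.6, [475.8, 222.3])]
top other_gauge [(0.76, [400.8, 268.5])]
top stand [(0.64, [274.5, 219.7])]
top slot_floor [(0.78, [290.1, 256.4])]
top tip_left [(0.64, [293.7, 245.7])]
top tip_right [(0.71, [275.6, 256.1])]
top grip_left [(0.52, [283.1, 223.4])]
top grip_right [(0.63, [268.0, 225.6])]
top gauge_mark_a [(0.6, [474.7, 219.9])]
top leaf_left []
top leaf_right [(0.46, [259.4, 187.4])]
top bottle [(0.91, [169.4, 203.3])]
top bowl [(0.93, [189.9, 289.1])]
top model [(0.92, [417.8, 163.8])]
```

Run:
```python
from h import *
a=cv2.imread('pics/top0.png')[120:330,130:530]; a=cv2.resize(a,(800,420),interpolation=cv2.INTER_CUBIC); cv2.imwrite('pics/t1.png',a)
d=np.load('top0.npy'); v,u=np.mgrid[:480,:640]; P=world('top',u,v,d)
def rect(name,m):
    p=P[m][:,:2].astype(np.float32); print(name,m.sum(),np.round(P[m].mean(0),4),cv2.minAreaRect(p*1000))
ok=(d>0)
for t in ['gauge','other_gauge']:
    r=silhouettes('top',t); 
    for x in r[:2]:
        m=x['region']&ok
        print(t,x['p'],np.array(x['rect'])*[640,480,640,480]); 
        if m.sum()>10: 
            rect(t,m); rect(t+' tab',m&(P[...,2]>.07)); rect(t+' sh',m&(P[...,2]>.045)&(P[...,2]<.06)); 
# stand block top and base
box=(u>225)&(u<345)&(v>150)&(v<300)&ok
z=P[...,2]
for lo,hi in [(.004,.016),(.038,.052),(.07,.082),(.082,.095)]: 
    m=(box&(z>lo)&(z<hi)).astype(np.uint8); n,l,s,c=cv2.connectedComponentsWithStats(m)
    for i in range(1,n):
        if s[i,4]>40: rect(f'{lo}-{hi} px{c[i].round(0)}',l==i)
```

```text
gauge 0.9 [465.216 213.504 500.096 231.888]
gauge 388 [ 0.604  -0.3184  0.0483] ((610.0347900390625, -328.6053466796875), (64.60209655761719, 30.75581932067871), 60.93179702758789)
gauge tab 90 [ 0.6039 -0.3219  0.0794] ((604.5440063476562, -322.8062744140625), (22.077861785888672, 14.625361442565918), 64.91976165771484)
gauge sh 130 [ 0.6048 -0.3193  0.0512] ((604.7715454101562, -322.6591796875), (58.780601501464844, 14.571172714233398), 62.27923583984375)
other_gauge 0.52 [386.688 262.608 416.128 271.68 ]
other_gauge 188 [ 0.507  -0.1444  0.0696] ((508.0544128417969, -147.7791748046875), (15.497682571411133, 56.644195556640625), 0.46566954255104065)
other_gauge tab 123 [ 0.5069 -0.1484  0.0807] ((506.8827819824219, -149.11892700195312), (13.657795906066895, 34.537261962890625), 3.751005172729492)
other_gauge sh 52 [ 0.5069 -0.137   0.0512] ((507.4795227050781, -147.87808227539062), (12.721949577331543, 56.670440673828125), 2.6737310886383057)
0.004-0.016 px[286. 215.] 1331 [0.6247 0.0963 0.0094] ((611.5274658203125, 118.42008972167969), (230.51449584960938, 89.51441955566406), 18.41645050048828)
0.004-0.016 px[257. 212.] 858 [0.6313 0.1601 0.0095] ((623.705810546875, 153.76516723632812), (183.65052795410156, 31.624380111694336), 18.681777954101562)
0.004-0.016 px[276. 227.] 884 [0.5974 0.1177 0.0094] ((614.2984008789062, 123.03165435791016), (146.48170471191406, 49.0593376159668), 18.017047882080078)
0.038-0.052 px[287. 258.] 424 [0.5274 0.0904 0.044 ] ((527.7646484375, 90.5647201538086), (34.238677978515625, 83.62025451660156), 18.62934684753418)
0.07-0.082 px[267. 200.] 406 [0.6458 0.1307 0.0777] ((626.6593017578125, 124.75862121582031), (179.86349487304688, 51.323028564453125), 19.031784057617188)
0.082-0.095 px[258. 175.] 50 [0.6972 0.1483 0.086 ] ((697.1047973632812, 149.14735412597656), (15.732860565185547, 15.691259384155273), 42.088890075683594)
```

View pics/scene0.png

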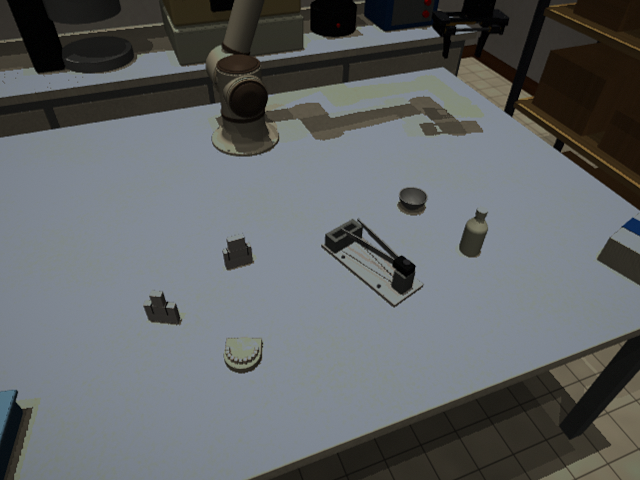

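View pics/t1.png

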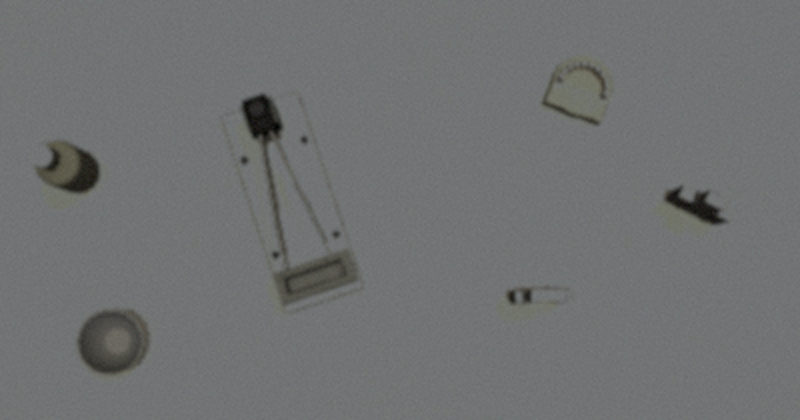

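The scene view shows the narrow-tab gauge at (162,308), the wide one at (238,252), and the stand at (372,262) with its block at (345,235). In the top crop, the narrow gauge is at (695,205), the wide one at (540,296), the stand's slot at (315,275) and its clamp at (262,115). The depth fits agree with the pictures: gauge at about (604.6, -322.7) mm with its width along 62.3°, and slot at about (528, 90.5) mm with the stand's x axis at 198.5°.

```bash
cat >> h.py <<'E'
from scipy.spatial.transform import Rotation as Ro
def go(x,y,z,yaw,s=None):
    s=s or observe(); R=Ro.from_euler('xyz',s['orientation'],degrees=True)
    d=R.inv().apply((np.array([x,y,z])-s['tcp_pos'])*1000)
    w=(R.inv()*Ro.from_euler('xyz',[180,0,yaw],degrees=True)).as_rotvec()
    print('t',round(s['time_s'],2),'tcp',np.round(s['tcp_pos'],4),'rpy',np.round(s['orientation'],1),'j',np.round(s['joint_pos'],0),'F',np.round(s['wrist_force'],1),'gap',round(s['finger_gap']*87,1))
    print('delta mm',np.round(d,1),'rot',np.round(w,3))
E
python3 -c "
from h import *
go(.6046,-.3227,.223,-27.7)"
```

```text
t 1.6 tcp [0.1448 0.608  0.2226] rpy [180.   -0.  -13.4] j [ 91.  22.   0.   0. -68. -15.] F [-0.7  0.1 -0. ] gap 87.0
delta mm [ 6.630e+02  7.988e+02 -4.000e-01] rot [ 0.   -0.    0.25]
```

Request:
move_arm(increments=[[39,47,0,0,0,0],[78,94,0,0,0,0],[117,141,0,0,0,0],[156,188,0,0,0,0],[195,235,0,0,0,0]])

```text
time_s: 2.22
tcp_pos: [0.2806, 0.3324, 0.2229]
orientation: [-179.9, -0.0, -13.4]
wrist_force: [0.3, 0.2, -0.7]
finger_gap: 1.003
```

Request:
move_arm(increments=[[39,47,0,0,0,0],[78,94,0,0,0,0],[117,141,0,0,0,0],[156,188,0,0,0,0],[195,235,0,0,0,0]])

```text
time_s: 2.85
tcp_pos: [0.416, 0.0586, 0.2232]
orientation: [-179.9, -0.1, -13.4]
wrist_force: [1.5, 1.1, -0.6]
finger_gap: 0.999
```

Request:
move_arm(increments=[[39,47,0,0,0,0],[78,94,0,0,0,0],[117,141,0,0,0,0],[156,188,0,0,0,0],[195,235,0,0,0,0]])

```text
time_s: 3.48
tcp_pos: [0.5513, -0.2154, 0.2227]
orientation: [-180.0, -0.0, -13.4]
wrist_force: [0.0, 1.4, 1.4]
finger_gap: 1.001
```

Request:
move_arm(increments=[[39,47,0,0,0,0.1],[78,94,10,0,0,0.2],[78,94,40,0,0,0.25],[78,94,70,0,0,0.25],[78,94,70,0,0,0.25]])

```text
time_s: 4.1
tcp_pos: [0.6029, -0.3225, 0.1494]
orientation: [179.9, 0.4, -27.8]
wrist_force: [-0.3, -0.3, 0.3]
finger_gap: 1.0
```

```bash
python3 -c "
from h import *
go(.6046,-.3227,.056,-27.7)"
```

```text
t 4.1 tcp [ 0.6029 -0.3225  0.1494] rpy [179.9   0.4 -27.8] j [-15.  31.   4.  -0. -64.  77.] F [-0.3 -0.3  0.3] gap 87.0
delta mm [ 2.2 -0.7 93.3] rot [ 0.001  0.007 -0.001]
```

Request:
move_arm(increments=[[1,0,30,0,0,0],[1,0,60,0,0,0],[1,0,80,0,0,0],[1,0,92,0,0,0],[1,0,92,0,0,0]], fingers=60)

```text
time_s: 4.72
tcp_pos: [0.6058, -0.3233, 0.0609]
orientation: [180.0, -0.0, -27.7]
wrist_force: [-0.3, -0.2, 0.5]
finger_gap: 0.692
```

Run:
```python
from h import *
im,d=camera('scene'); cv2.imwrite('pics/s2.png',cv2.resize(im[200:350,80:280],(800,600),interpolation=cv2.INTER_CUBIC))
go(.6046,-.3227,.056,-27.7)
```

```text
t 4.78 tcp [ 0.6062 -0.3235  0.0617] rpy [ 1.80e+02 -1.00e-01 -2.77e+01] j [-15.  36.  -1.   0. -53.  77.] F [ 0.1 -0.5 -0.1] gap 60.4
delta mm [-1.8  0.   5.7] rot [ 0.    -0.002  0.   ]
```

View pics/s2.png

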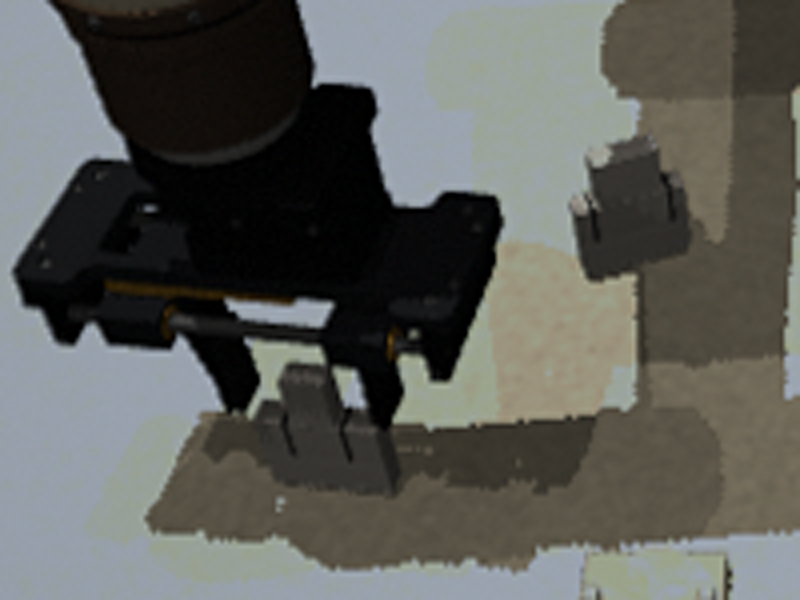

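The fingers straddle the narrow tab, seen at (310,385) in the crop, with the lines visible at (290,435) and (350,435). Next I lower slightly and close.

Request:
move_arm(increments=[[-1,0,3,0,0,0],[-1.5,0,5,0,0,0],[-1.5,0,5,0,0,0],[-1.5,0,5,0,0,0],[-1.5,0,5,0,0,0]])

```text
time_s: 5.4
tcp_pos: [0.6042, -0.3227, 0.0556]
orientation: [180.0, -0.0, -27.7]
wrist_force: [-0.5, 0.4, -0.5]
finger_gap: 0.688
```

Request:
move_arm(increments=[[0,0,0,0,0,0],[0,0,0,0,0,0],[0,0,0,0,0,0],[0,0,0,0,0,0],[0,0,0,0,0,0]], fingers=10)

```text
time_s: 6.02
tcp_pos: [0.6041, -0.3227, 0.0555]
orientation: [180.0, 0.0, -27.7]
wrist_force: [-0.9, -0.7, -0.2]
finger_gap: 0.249
```

Request:
move_arm(increments=[[0,0,0,0,0,0],[0,0,-10,0,0,0],[0,0,-40,0,0,0],[0,0,-80,0,0,0],[0,0,-80,0,0,0]])

```text
time_s: 6.65
tcp_pos: [0.6067, -0.3236, 0.1406]
orientation: [-179.9, -0.5, -27.7]
wrist_force: [0.1, 0.1, -2.1]
finger_gap: 0.25
```

Run:
```python
from h import *
go(.5280,.0905,.14,18.5)
```

```text
t 6.65 tcp [ 0.6067 -0.3236  0.1406] rpy [-179.9   -0.5  -27.7] j [-15.  31.   3.   0. -62.  77.] F [ 0.1  0.1 -2.1] gap 21.8
delta mm [-262.1 -330.1   -1.5] rot [ 0.003 -0.009 -0.806]
```

Request:
move_arm(increments=[[-30,-38,-10,0,0,0],[-67,-85,-20,0,0,0],[-105,-132,-20,0,0,0],[-142,-179,-20,0,0,0],[-180,-226,-20,0,0,0]])

```text
time_s: 7.28
tcp_pos: [0.5488, -0.037, 0.155]
orientation: [180.0, 0.1, -27.7]
wrist_force: [0.8, 0.4, -1.7]
finger_gap: 0.248
```

Request:
move_arm(increments=[[-35,-45,0,0,0,-0.17],[-65,-83,0,0,0,-0.34],[-82,-104,0,0,0,-0.51],[-82,-104,0,0,0,-0.68],[-82,-104,0,0,0,-0.806]])

```text
time_s: 7.9
tcp_pos: [0.5249, 0.0919, 0.1548]
orientation: [-180.0, 0.1, 18.8]
wrist_force: [-1.1, 1.1, -1.5]
finger_gap: 0.247
```

Request:
move_arm(increments=[[0,0,20,0,0,0],[0,0,35,0,0,0],[0,0,35,0,0,0],[0,0,35,0,0,0],[0,0,35,0,0,0]])

```text
time_s: 8.52
tcp_pos: [0.5262, 0.0915, 0.1212]
orientation: [-180.0, -0.1, 18.5]
wrist_force: [0.4, 0.2, -0.9]
finger_gap: 0.255
```

Run:
```python
from h import *
im,d=camera('top'); cv2.imwrite('pics/top3.png',im); np.save('top3.npy',d)
im,d=camera('scene'); cv2.imwrite('pics/s3.png',cv2.resize(im[160:310,280:480],(800,600),interpolation=cv2.INTER_CUBIC)); np.save('scene3.npy',d)
for c in ('scene','top'):
  for t in ['slot_floor','gauge','gauge_mark_a','tip_left','tip_right']:
    print(c,t,[(round(x['p'],2),np.round(np.array(x['position'])*[640,480],1).tolist()) for x in landmark_of(c,t)[:3]], )
go(.5280,.0905,.13,18.5)
# stand fit from scene camera depth, initial picture
d=np.load('scene0.npy'); v,u=np.mgrid[:480,:640]; P=world('scene',u,v,d); z=P[...,2]
box=(u>310)&(u<440)&(v>200)&(v<320)&(d>0)
for lo,hi in [(.004,.016),(.041,.049)]:
    m=(box&(z>lo)&(z<hi)); p=P[m]; k=(abs(p[:,0]-.6)<.2)&(abs(p[:,1]-.12)<.15)
    print(lo,k.sum(),np.round(p[k].mean(0),4),cv2.minAreaRect((p[k][:,:2]*1000).astype(np.float32)))
b=(u>140)&(u<190)&(v>280)&(v<335)&(d>0)
for lo,hi in [(.048,.055),(.076,.085)]:
    p=P[b&(z>lo)&(z<hi)]; print('gauge',lo,len(p),cv2.minAreaRect((p[:,:2]*1000).astype(np.float32)))
```

```text
scene slot_floor [(0.61, [405.3, 263.7]), (0.59, [348.6, 238.0])]
scene gauge [(0.84, [344.8, 224.0])]
scene gauge_mark_a [(0.95, [351.6, 202.4]), (0.95, [345.7, 208.9]), (0.49, [239.4, 355.2])]
scene tip_left [(0.54, [338.7, 227.1]), (0.27, [412.1, 205.9])]
scene tip_right [(0.57, [359.6, 217.9]), (0.41, [361.5, 244.4])]
top slot_floor []
top gauge []
top gauge_mark_a [(0.57, [275.7, 220.7])]
top tip_left []
top tip_right [(0.27, [274.8, 218.2])]
t 9.12 tcp [0.5258 0.0913 0.1206] rpy [-180.    -0.    18.5] j [ 27.  19. -20.   0. -51.  81.] F [ 0.5  0.5 -1.6] gap 21.5
delta mm [ 1.9  1.5 -9.4] rot [-0.    -0.    -0.001]
0.004 2189 [0.6345 0.1121 0.0097] ((599.2081298828125, 122.29301452636719), (232.86227416992188, 288.0970153808594), 60.403690338134766)
0.041 334 [0.5595 0.0969 0.0443] ((614.2193603515625, 117.71305847167969), (214.01683044433594, 85.90653228759766), 18.413068771362305)
gauge 0.048 158 ((608.4725952148438, -324.3409423828125), (59.56865310668945, 16.33711051940918), 63.37192153930664)
gauge 0.076 92 ((607.6264038085938, -323.70648193359375), (21.606801986694336, 16.90076446533203), 64.61992645263672)
```

View pics/s3.png

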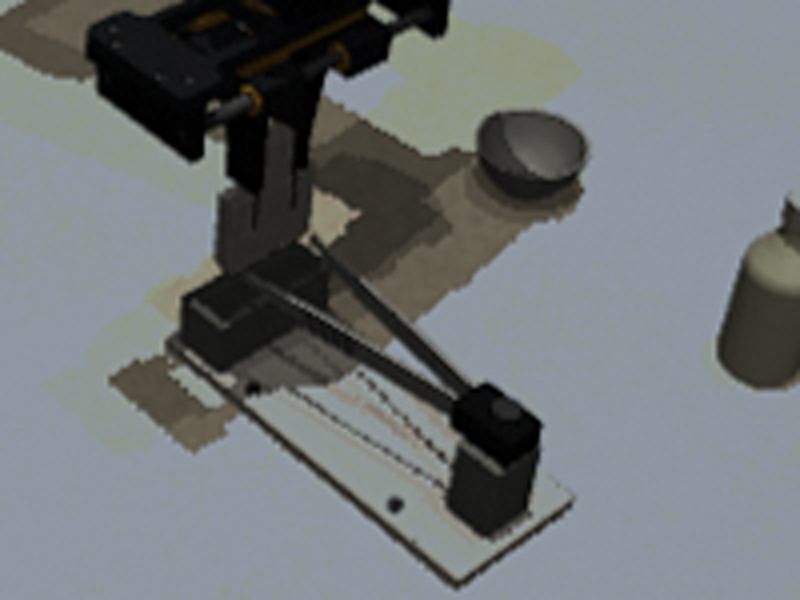

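The gauge hangs upright above the slot: its foot is at about (255,265) in the crop, over the block at (255,295), and the blades are clear to the right of it.

Request:
move_arm(increments=[[1.7,1.2,6,0,0,0],[1.7,1.2,12,0,0,0],[1.7,1.2,18,0,0,0],[1.7,1.2,22,0,0,0],[1.7,1.2,24,0,0,0]])

```text
time_s: 9.75
tcp_pos: [0.5276, 0.0907, 0.0962]
orientation: [180.0, 0.0, 18.5]
wrist_force: [-0.3, -0.1, 1.5]
finger_gap: 0.251
```

Run:
```python
from h import *
go(.5278,.0905,.0755,18.5)
```

```text
t 9.75 tcp [0.5276 0.0907 0.0962] rpy [180.    0.   18.5] j [ 27.  21. -22.   0. -47.  81.] F [-0.3 -0.1  1.5] gap 21.9
delta mm [ 0.1  0.2 20.7] rot [ 0.     0.001 -0.001]
```

Request:
move_arm(increments=[[0,0,1,0,0,0],[0,0,2,0,0,0],[0,0,3,0,0,0],[0,0,4,0,0,0],[0,0,5,0,0,0]])

```text
time_s: 10.38
tcp_pos: [0.5275, 0.0906, 0.0913]
orientation: [180.0, 0.0, 18.5]
wrist_force: [-1.1, -0.4, -0.7]
finger_gap: 0.252
```

Run:
```python
from h import *
go(.5278,.0905,.0755,18.5)
im,d=camera('scene'); cv2.imwrite('pics/s4.png',cv2.resize(im[190:265,310:410],(800,600),interpolation=cv2.INTER_CUBIC))
print(observe()['ft_torque'])
```

```text
t 10.38 tcp [0.5275 0.0906 0.0913] rpy [180.    0.   18.5] j [ 27.  21. -22.  -0. -47.  81.] F [-1.1 -0.4 -0.7] gap 21.9
delta mm [ 0.3  0.2 15.8] rot [ 0.     0.001 -0.001]
[-0.21728228  0.34452625  0.08464105]
```

Request:
move_arm(increments=[[0,0,3,0,0,0],[0,0,6,0,0,0],[0,0,9,0,0,0],[0,0,11,0,0,0],[0,0,13,0,0,0]])

```text
time_s: 11.05
tcp_pos: [0.5275, 0.0906, 0.0783]
orientation: [180.0, 0.0, 18.5]
wrist_force: [-2.3, -0.7, -0.5]
finger_gap: 0.25
```

Request:
move_arm(increments=[[0,0,0.7,0,0,0],[0,0,1.4,0,0,0],[0,0,2.1,0,0,0],[0,0,2.8,0,0,0],[0,0,2.8,0,0,0]])

```text
time_s: 11.68
tcp_pos: [0.5275, 0.0906, 0.0756]
orientation: [180.0, 0.0, 18.5]
wrist_force: [-3.5, -1.2, -0.3]
finger_gap: 0.246
```

Run:
```python
from h import *
go(.5278,.0905,.0755,18.5)
im,d=camera('scene'); cv2.imwrite('pics/s5.png',cv2.resize(im[190:265,310:410],(800,600),interpolation=cv2.INTER_CUBIC))
```

```text
t 11.68 tcp [0.5275 0.0906 0.0756] rpy [180.    0.   18.5] j [ 27.  22. -23.  -0. -45.  81.] F [-3.5 -1.2 -0.3] gap 21.4
delta mm [0.3 0.2 0.1] rot [ 0.     0.001 -0.001]
```

Request:
move_arm(increments=[[-0.5,0,0,0,0,0],[-0.8,0,0.4,0,0,0],[-0.8,0,0.8,0,0,0],[-0.8,0,1,0,0,0],[-0.8,0,1,0,0,0]])

```text
time_s: 12.35
tcp_pos: [0.5274, 0.0906, 0.0753]
orientation: [180.0, -0.1, 18.5]
wrist_force: [-3.9, -1.7, 4.6]
finger_gap: 0.252
```

Run:
```python
from h import *
go(.5278,.0905,.0755,18.5)
im,d=camera('scene'); cv2.imwrite('pics/s5.png',cv2.resize(im[190:265,310:410],(800,600),interpolation=cv2.INTER_CUBIC))
```

```text
t 12.35 tcp [0.5274 0.0906 0.0753] rpy [ 1.80e+02 -1.00e-01  1.85e+01] j [ 27.  22. -23.   0. -44.  81.] F [-3.9 -1.7  4.6] gap 21.9
delta mm [ 0.3  0.2 -0.2] rot [ 0.    -0.001 -0.   ]
```

View pics/s5.png

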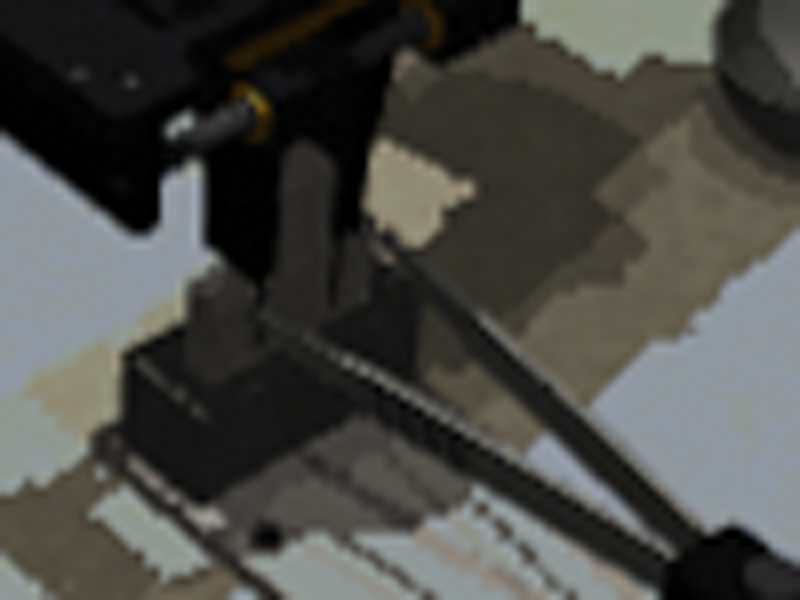

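The gauge sits in the slot with its shoulders just above blade level, as they should be, and the upward push shows it is on the floor. I'll release it and lift.

Request:
move_arm(increments=[[0,0,0,0,0,0],[0,0,0,0,0,0],[0,0,0,0,0,0],[0,0,-2,0,0,0],[0,0,-4,0,0,0]], fingers=60)

```text
time_s: 13.02
tcp_pos: [0.5271, 0.0906, 0.0789]
orientation: [-180.0, -0.0, 18.5]
wrist_force: [-0.2, 0.2, -0.3]
finger_gap: 0.668
```

Request:
move_arm(increments=[[0,0,-20,0,0,0],[0,0,-50,0,0,0],[0,0,-80,0,0,0],[0,0,-80,0,0,0],[0,0,-80,0,0,0]])

```text
time_s: 13.65
tcp_pos: [0.5264, 0.0904, 0.1582]
orientation: [-180.0, 0.1, 18.4]
wrist_force: [0.4, -0.4, 0.6]
finger_gap: 0.69
```

Run:
```python
from h import *
go(.5966,.1138,.150,18.5)
im,d=camera('scene'); cv2.imwrite('pics/s6.png',cv2.resize(im[190:265,310:410],(800,600),interpolation=cv2.INTER_CUBIC))
v,u=np.mgrid[:480,:640]; P=world('scene',u,v,d); z=P[...,2]; b=(u>320)&(u<370)&(v>190)&(v<245)&(d>0)
p=P[b&(z>.095)&(z<.106)]; print('tab top',len(p),np.round(p.mean(0),4) if len(p) else 0,z[b].max())
```

```text
t 13.65 tcp [0.5264 0.0904 0.1582] rpy [-1.80e+02  1.00e-01  1.84e+01] j [ 27.  17. -18.  -0. -56.  81.] F [ 0.4 -0.4  0.6] gap 60.0
delta mm [74.  -0.   8.2] rot [-0.     0.001 -0.001]
tab top 65 [0.5334 0.0892 0.1004] 0.17940753467367176
```

View pics/s6.png

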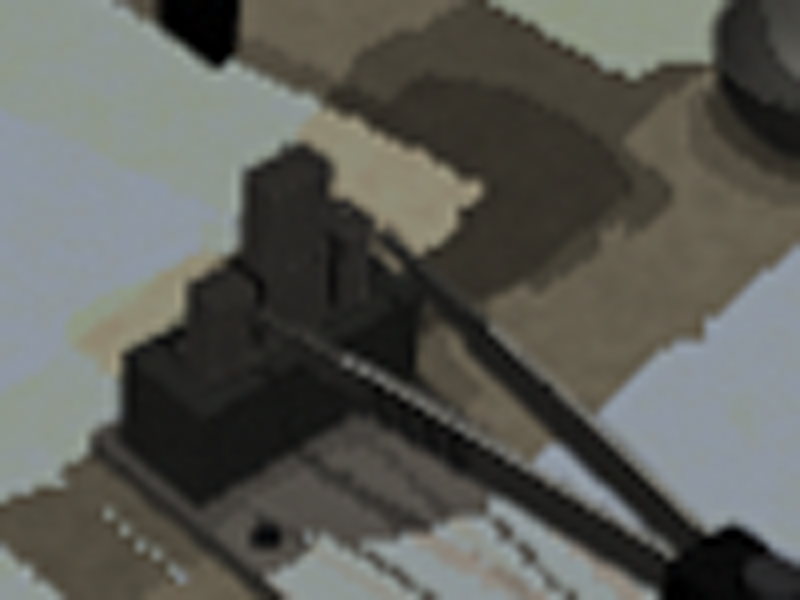

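The gauge stands upright in the block, with its tab top at (290,160) and its shoulders level with the blade tips, and the fingers are clear of it. Next I move over the grip points and down around the blades.

Request:
move_arm(increments=[[40,0,0,0,0,0],[74,0,0,0,0,0],[74,0,20,0,0,0],[74,0,50,0,0,0],[74,0,50,0,0,0]])

```text
time_s: 14.32
tcp_pos: [0.5948, 0.1129, 0.105]
orientation: [180.0, 0.5, 18.4]
wrist_force: [0.3, 0.1, 1.2]
finger_gap: 0.689
```

Run:
```python
from h import *
go(.5966,.1138,.055,18.5)
```

```text
t 14.32 tcp [0.5948 0.1129 0.105 ] rpy [180.    0.5  18.4] j [ 26.  26. -11.  -0. -53.  82.] F [0.3 0.1 1.2] gap 59.9
delta mm [ 2.5 -0.3 50. ] rot [ 0.001  0.009 -0.001]
```

Request:
move_arm(increments=[[0,0,15,0,0,0],[0,0,30,0,0,0],[0,0,42,0,0,0],[0,0,50,0,0,0],[0,0,50,0,0,0]])

```text
time_s: 14.95
tcp_pos: [0.5968, 0.1138, 0.058]
orientation: [180.0, 0.1, 18.5]
wrist_force: [0.3, 1.0, 0.9]
finger_gap: 0.684
```

Request:
move_arm(increments=[[0,0,0,0,0,0],[0,0,0,0,0,0],[0,0,0,0,0,0],[0,0,0,0,0,0],[0,0,0,0,0,0]], fingers=40)

```text
time_s: 15.58
tcp_pos: [0.5972, 0.1139, 0.0589]
orientation: [180.0, -0.0, 18.5]
wrist_force: [0.1, 0.3, 1.3]
finger_gap: 0.461
```

```bash
cat > m.py <<'E'
from h import *
go(.5966,.1138,.055,18.5)
F=[];
for i in range(8):
    im,d=camera('scene' if i%2 else 'top'); s=observe(); R=Ro.from_euler('xyz',s['orientation'],degrees=True)
    F.append(R.inv().apply(s['wrist_force']))
print('F tool mean',np.round(np.mean(F,0),2),'sd',np.round(np.std(F,0),2),'gap',s['finger_gap']*87)
E
python3 m.py
```

```text
t 15.57 tcp [0.5972 0.1139 0.0589] rpy [180.   -0.   18.5] j [ 26.  29. -13.   0. -47.  82.] F [0.1 0.3 1.3] gap 40.1
delta mm [-0.6 -0.1  3.9] rot [ 0.    -0.    -0.001]
F tool mean [-0.11 -0.27 -0.13] sd [0.47 0.34 0.57] gap 39.849578356936625
```

Request:
move_arm(increments=[[0,0,2,0,0,0],[0,0,4,0,0,0],[0,0,4,0,0,0],[0,0,4,0,0,0],[0,0,4,0,0,0]])

```text
time_s: 16.6
tcp_pos: [0.5971, 0.1139, 0.0547]
orientation: [-180.0, 0.0, 18.5]
wrist_force: [-0.2, -0.8, -0.4]
finger_gap: 0.459
```

Request:
move_arm(increments=[[0,0,0,0,0,0],[0,0,0,0,0,0],[0,0,0,0,0,0],[0,0,0,0,0,0],[0,0,0,0,0,0]], fingers=28)

```text
time_s: 17.23
tcp_pos: [0.5966, 0.1136, 0.0547]
orientation: [180.0, 0.1, 18.5]
wrist_force: [-2.9, -2.3, 1.9]
finger_gap: 0.324
```

```bash
python3 m.py
```

```text
t 17.23 tcp [0.5966 0.1136 0.0547] rpy [1.80e+02 1.00e-01 1.85e+01] j [ 26.  30. -14.  -0. -47.  82.] F [-2.9 -2.3  1.9] gap 28.2
delta mm [ 0.1 -0.2 -0.3] rot [ 0.     0.001 -0.001]
F tool mean [-4.07  0.6  -2.1 ] sd [0.31 0.49 0.51] gap 28.00190868232086
```

Request:
move_arm(increments=[[0,0,0,0,0,0],[0,0,0,0,0,0],[0,0,0,0,0,0],[0,0,0,0,0,0],[0,0,0,0,0,0]], fingers=24.3)

```text
time_s: 18.25
tcp_pos: [0.5966, 0.1136, 0.0546]
orientation: [180.0, 0.1, 18.5]
wrist_force: [-4.8, -2.9, 2.4]
finger_gap: 0.281
```

```bash
python3 m.py
python3 - <<'E'
from h import *
for k in range(2):
  for c in ('scene','top'):
    im,d=camera(c); cv2.imwrite(f'pics/{c}8.png',im); np.save(f'{c}8.npy',d)
    for t in ['gauge','gauge_mark_a','tip_left','tip_right']:
      print(c,t,[(round(x['p'],2),np.round(np.array(x['position'])*[640,480],1).tolist()) for x in landmark_of(c,t)[:3]])
im=cv2.imread('pics/scene8.png'); cv2.imwrite('pics/s8.png',cv2.resize(im[190:265,310:410],(800,600),interpolation=cv2.INTER_CUBIC))
# predicted marks and tips, stand frame -> world from top fit
th=np.radians(198.5); X=np.array([np.cos(th),np.sin(th)]); Y=np.array([-X[1],X[0]]); O=np.array([.5274,.0906])-.093*X
for n,p in {'L':(.0797,.014,.078),'R':(.0797,-.014,.078),'mL':(.086,.014,.072),'mR':(.086,-.014,.072)}.items():
    w=[*(O+p[0]*X+p[1]*Y),p[2]]; print(n,np.round(w,4),pix('scene',w).round(1),pix('top',w).round(1))
E
```

```text
t 18.25 tcp [0.5966 0.1136 0.0546] rpy [1.80e+02 1.00e-01 1.85e+01] j [ 26.  30. -14.  -0. -47.  82.] F [-4.8 -2.9  2.4] gap 24.4
delta mm [ 0.1 -0.1 -0.4] rot [ 0.     0.002 -0.001]
F tool mean [-4.87  0.56 -2.84] sd [0.59 0.38 0.54] gap 24.377846602919995
scene gauge []
scene gauge_mark_a []
scene tip_left []
scene tip_right [(0.69, [369.3, 237.1])]
top gauge [(0.65, [289.7, 256.1])]
top gauge_mark_a [(0.69, [278.1, 261.4]), (0.69, [290.3, 252.4])]
top tip_left [(0.41, [290.3, 247.9]), (0.36, [190.4, 290.8])]
top tip_right [(0.58, [276.5, 255.5])]
scene gauge []
scene gauge_mark_a []
scene tip_left [(0.52, [344.2, 234.3]), (0.28, [242.2, 356.1])]
scene tip_right []
top gauge [(0.59, [289.2, 257.2]), (0.22, [192.8, 289.9])]
top gauge_mark_a [(0.69, [291.0, 253.9]), (0.62, [279.7, 259.8])]
top tip_left [(0.6, [291.0, 246.8])]
top tip_right [(0.49, [276.8, 254.8])]
L [0.5445 0.0815 0.078 ] [343.5 223.7] [290.5 249.4]
R [0.5356 0.1081 0.078 ] [353.  218.5] [277.4 253.8]
mL [0.5385 0.0795 0.072 ] [341.4 224.3] [291.6 252.5]
mR [0.5296 0.1061 0.072 ] [350.8 219.1] [278.7 256.8]
```

View pics/s8.png

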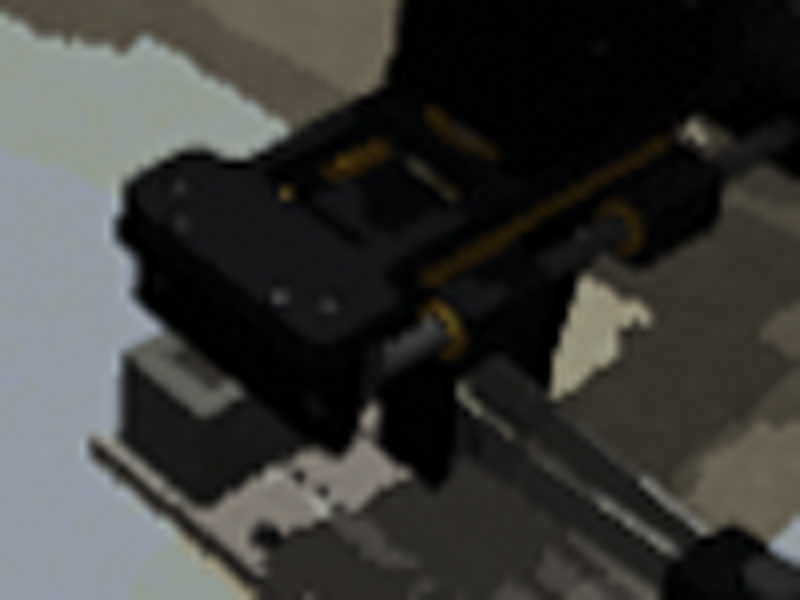

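The scene camera shows the fingers squeezing the blades, with the pads at (430,440), but the gripper body hides the tips. The top camera sees them.

Run:
```python
from h import *
acc=0; ds=[]
for i in range(8):
    im,d=camera('top'); acc=acc+im.astype(float); ds.append(d)
im=acc/8; d=np.median(ds,0); np.save('topavg.npy',im); np.save('topd9.npy',d)
c=im[232:277,255:315]; c=np.clip((c-c.min())*255/(np.percentile(c,99.5)-c.min()),0,255).astype(np.uint8)
cv2.imwrite('pics/t9.png',cv2.resize(c,(780,585),interpolation=cv2.INTER_CUBIC))
v,u=np.mgrid[:480,:640]; P=world('top',u,v,d)
th=np.radians(198.5); X=np.array([np.cos(th),np.sin(th)]); Y=np.array([-X[1],X[0]]); O=np.array([.5274,.0906])-.093*X
q=(P[...,:2]-O)*1000; sx=q@X; sy=q@Y; z=P[...,2]*1000
m=(sx>88)&(sx<98)&(z>95)&(z<107)&(d>0); 
print('tab n',m.sum(),'sx',sx[m].mean(),'sy',sy[m].mean(),sy[m].min(),sy[m].max())
m=(sx>86)&(sx<100)&(z>66)&(z<77)&(d>0); print('shoulders n',m.sum(),sy[m].min(),sy[m].max(),'sx',sx[m].min(),sx[m].max())
m=(sx>50)&(sx<85)&(z>68)&(z<84)&(abs(sy)<30)&(d>0)
for a,b in zip(sx[m],zip(sy[m],z[m])): print(round(a,1),round(b[0],1),round(b[1],1),end=' | ')
```

```text
tab n 56 sx 93.0695377202611 sy 0.048600332307312435 -10.754639806103258 10.679147863383456
shoulders n 116 -29.800690647283606 29.933457470890833 sx 86.5013367889095 98.90362257055067
51.9 11.4 77.4 | 52.5 13.2 76.4 | 53.7 10.6 75.5 | 54.4 12.6 76.1 | 56.5 12.0 77.6 | 50.6 -11.9 77.3 | 58.3 11.3 75.7 | 58.9 13.2 75.8 | 52.5 -12.6 76.6 | 60.2 10.6 74.9 | 60.9 12.6 76.5 | 54.4 -13.3 75.9 | 54.8 -11.5 73.9 | 62.8 11.9 75.3 | 63.0 13.6 69.3 | 56.4 -13.9 76.9 | 56.9 -12.0 75.4 | 64.8 11.3 76.0 | 65.4 13.3 75.9 | 58.4 -14.5 76.7 | 59.0 -12.6 76.1 | 67.4 12.6 76.1 | 61.0 -13.2 76.8 | 60.9 -11.9 68.1 | 69.3 11.9 74.8 | 69.9 13.9 75.2 | 62.8 -13.9 75.7 | 63.2 -12.2 73.0 | 71.9 13.3 75.5 | 64.7 -14.6 74.6 | 65.4 -12.6 76.0 | 73.8 12.6 75.1 | 67.4 -13.3 75.6 | 75.7 11.9 74.6 | 76.5 13.9 76.3 | 69.2 -14.0 74.6 | 78.4 13.2 75.1 | 71.3 -14.5 75.7 | 71.7 -12.8 72.7 | 73.2 -15.1 76.3 | 73.9 -13.2 76.1 | 75.8 -13.9 75.8 | 84.7 13.1 71.7 | 77.7 -14.5 75.7 | 79.3 -15.6 70.1 |
```

View pics/t9.png

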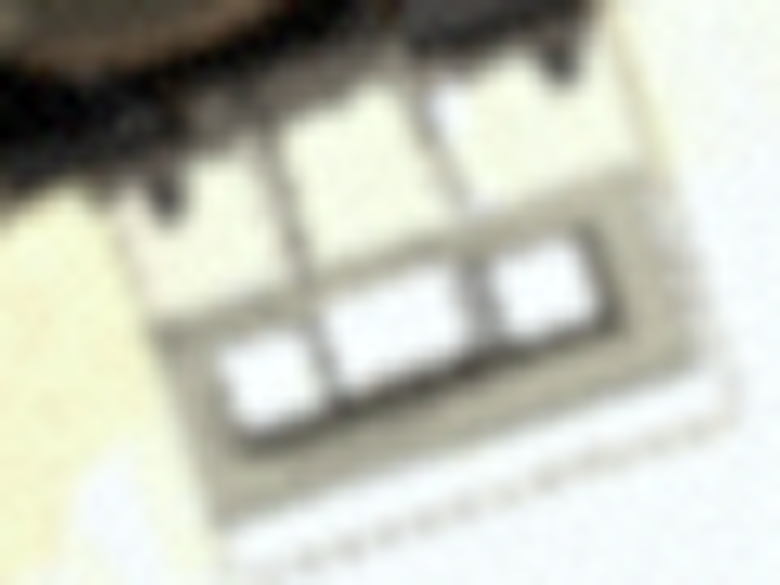

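The top view shows both tips meeting the dark lines on the gauge: left tip at (465,205) with its line at (480,290), right tip at (298,285) with its line at (330,370). The depth fit puts the tips at about +13.2 and -14.5 mm, and the side force agrees with an offset of about 0.4 mm at the grip, so I'll centre by that much.

Request:
move_arm(increments=[[0,0.2,0,0,0,0],[0,0.4,0,0,0,0],[0,0.4,0,0,0,0],[0,0.4,0,0,0,0],[0,0.4,0,0,0,0]])

```text
time_s: 20.68
tcp_pos: [0.5967, 0.1133, 0.0546]
orientation: [-180.0, 0.1, 18.5]
wrist_force: [-4.7, -1.5, 1.9]
finger_gap: 0.285
```

```bash
python3 m.py
python3 - <<'E'
from h import *
d=np.median([camera('top')[1] for _ in range(8)],0)
v,u=np.mgrid[:480,:640]; P=world('top',u,v,d)
th=np.radians(198.5); X=np.array([np.cos(th),np.sin(th)]); Y=np.array([-X[1],X[0]]); O=np.array([.5274,.0906])-.093*X
q=(P[...,:2]-O)*1000; sx=q@X; sy=q@Y; z=P[...,2]*1000
m=(sx>88)&(sx<98)&(z>95)&(z<107)&(d>0); print('tab sx',sx[m].mean(),'sy',(sy[m].min()+sy[m].max())/2, 'z max',np.percentile(z[m],90))
for s in (1,-1):
    m=(sx>50)&(sx<81)&(z>73)&(z<80)&(sy*s>8)&(sy*s<20); f=np.polyfit(sx[m],sy[m],1); print(s,m.sum(),'tip y',np.polyval(f,79.6),'mean',sy[m].mean(),'at',sx[m].mean(),'slope',f[0])
E
```

```text
t 20.68 tcp [0.5967 0.1133 0.0546] rpy [-1.80e+02  1.00e-01  1.85e+01] j [ 26.  30. -14.  -0. -47.  82.] F [-4.7 -1.5  1.9] gap 24.8
delta mm [ 0.1 -0.4 -0.4] rot [-0.     0.001 -0.001]
F tool mean [-5.63  0.38 -2.77] sd [0.38 0.45 0.46] gap 24.201714598830947
tab sx 93.0706459536574 sy -0.09143323419753813 z max 102.09392887782721
1 19 tip y 13.814954309653181 mean 12.729230572096824 at 64.21432178014246 slope 0.0705671678584221
-1 18 tip y -14.119266101076576 mean -13.064362061019983 at 63.60613155000778 slope -0.06595677858392691
```

The tips now measure +13.8 and -14.1 mm, a gap of 27.9 mm. The gauge is home with its tab top at 102 mm, so I'm handing in.

```bash
python3 -c "
from workcell import *
print(close_job())"
```

```text
the job is handed in; nothing more can be done
None
```

The narrow-tab gauge is fully home in the stand's slot and released. The gripper is still holding the tweezers at the marked gap, and I handed the job in at about 21.5 s of the 61 s allowed; no verdict was reported.

**Gauge:** The last top-camera depth check put its tab top at 102 mm, as expected when seated. It sat within 0.1 mm of the slot centre in a stand frame anchored to the arm's seating position.

**Tips:** They measured +13.8 and -14.1 mm against lines at ±14 mm, a gap of 27.9 mm. Before that they were at about +13.2 and -14.5 mm, so I shifted the grip 0.4 mm to centre them.

**Forces:** The sideways force was 0.4 N, within noise, so the squeeze is nearly balanced. A steady force of about 5.6 N along the blades remained; I put it down to friction on the grip ribs and did not look into it further.

**Checks that disagreed or were blocked:**
- At the start, the two cameras differed by about 3 mm in x on the gauge's position; I used the top camera for the placing and tip measurements.
- The gripper body hid the tips from the scene camera, so the final tip reading is from the top camera alone.
- I never touched the other gauge, model, bowl or bottle, but did not measure their positions at the end.

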